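Put the paint bottles back in their case

ROBOT

A 6-joint arm with a two-finger parallel gripper is mounted at the origin on the work surface. World frame = base frame: x ahead of the robot, y to its left, z up, the work surface at z = 0. Lengths are in m, angles in rad, forces in N, time in s.
With the tool pointing down it reaches from about 0.325 to 0.75 m from the base axis. Payload 7.6 kg.
Tool frame: the origin (TCP) lies midway between the tips of the shut fingers; the grasp point (between the pads) lies 19 mm behind it (env.pinch_z is the z of the grasp point in the tool frame, in m); z points along the fingers, y is the direction in which the jaws open and shut (so a half turn about z gives the same grasp; the last joint's range is limited). The gripper opens to 85 mm and grips with 20 to 120 N. Pads are 22 mm wide; open, the fingers measure 114 mm over their backs; the gripper's body (76 mm by 85 mm) begins 54 mm behind the grasp point. The pads swing forward as they close: fully open they stand 13 mm farther back than shut.
Start: joints at [-1.391, 0.052, 1.401, -0, 1.689, -0.07], TCP at [0.13, -0.509, 0.231] pointing down, gripper open.
Joint ranges: [-2.9, 2.9], [-0.91, 2.17], [0.12, 2.37], [-1.06, 4.2], [0.26, 2.73], [-2.93, 2.93]. Speed limits (rad/s): [2.57, 2.57, 3.01, 3.14, 3.14, 3.14].

INTERFACE

Orientations are given as a unit quaternion [x, y, z, w].
In Python, from station import env, grab_frame, camera_model gives the robot as it stands.
- The arm moves only by the tool servo_tool, never from a script. Its argument "commands" is text: rows parted by semicolons, each of 7 numbers parted by spaces: the shift along the tool's x, y, z in cm, then the turn, a rotation vector about the tool's x, y, z in degrees, then the gripper's target within -1 to 1 (fully open at 1, half-way at 0, shut at -1). In form: dx dy dz wx wy wz jaw; .... A call has 1 to 20 rows; each row is the pose to reach, as a shift and turn from the pose commanded when the call began, along the tool's axes at that moment; what a row does not reach only later rows make up. A row lasts 1/8 s, in which the tool goes at most 62.5 mm and 10.7 degrees, less where a joint would pass 70% of its speed; a pose out of reach is approached as far as the arm can. A call with a gripper value outside its range is refused whole. The fingers move at their own pace and stop on an object; "newtons" is the grip in N (left out, the last holds). Time passes only in rows, so rows that repeat a pose let the fingers close. It gives the time, the measured TCP pose, the force and the opening at its end, in the units of the state.
- env.sense(): the state, without advancing time (a new reading comes with each control period).
- grab_frame(name): name is "scene" or "top"; returns the picture (420x560x3 uint8, red, green, blue); there is no depth.
- camera_model(name): a dict with "fx", "fy", "cx", "cy" (pixels), "k1" (the pictures are not rectified: a ray, as slopes to the right and down, at radius r is drawn at 1 + k1 r^2 times it, then the intrinsics apply), "extrinsics" (4x4, takes a point from camera to world coordinates). Camera axes: x right, y up, looking along -z (the intrinsics and any distortion apply to the point x, -y, -z); pixel columns grow to the right and rows downward; lengths in m; the calibration is good to about 2 mm. A picture is of the moment at which its call begins. camera_model takes no time and is no camera call.
- env.finish_job(): hands the job in, once; it reports no verdict.
The state is a dict: "time": time; "joint_pos": joint angles; "joint_velocities": joint speeds; "joint_efforts": joint torques, N m; "eef_pos": TCP position; "tool_rot": TCP orientation; "ft_force": force on the tool from outside, world axes, zero at the start; "torque": the same for the moment, N m; "opening": finger opening in m.
Only numpy, scipy, OpenCV 4.12 (cv2) and the standard library are available. Lean on these libraries where they do the work, as an engineer would, in place of code of your own. Each camera call takes 0.05 s, during which the arm holds its last target. There are 200 camera calls.

TASK

Tidy up the paints: stand the four nozzle-topped paint bottles (red, yellow, green, blue, white pointed nozzles) upright in the wooden case, each in the compartment lined in its own colour, in any order. The red and the blue bottle with flat black caps are lacquer and do not belong: leave them where they stand. Do not knock any bottle over, and let go of everything at the end.

Things in the scene. Friction and masses are not known exactly. Their poses are not given: they have to be found in the camera images.
- paint_red: red paint bottle: round upright squeeze bottle, diameter 34 mm, straight red body 56 mm high, tapering shoulder, then a slim pointed WHITE nozzle (22 mm wide at its foot), 85 mm tall in all, about 50 to 100 g. Loose, stands on the table. Origin: centre of its underside; z up along the bottle.
- paint_yellow: yellow paint bottle: round upright squeeze bottle, diameter 34 mm, straight yellow body 56 mm high, tapering shoulder, then a slim pointed WHITE nozzle (22 mm wide at its foot), 85 mm tall in all, about 50 to 100 g. Loose, stands on the table. Origin: centre of its underside; z up along the bottle.
- paint_green: green paint bottle: round upright squeeze bottle, diameter 34 mm, straight green body 56 mm high, tapering shoulder, then a slim pointed WHITE nozzle (22 mm wide at its foot), 85 mm tall in all, about 50 to 100 g. Loose, stands on the table. Origin: centre of its underside; z up along the bottle.
- paint_blue: blue paint bottle: round upright squeeze bottle, diameter 34 mm, straight blue body 56 mm high, tapering shoulder, then a slim pointed WHITE nozzle (22 mm wide at its foot), 85 mm tall in all, about 50 to 100 g. Loose, stands on the table. Origin: centre of its underside; z up along the bottle.
- lacquer_red: red lacquer bottle, the look-alike: same red body (diameter 34 mm, 56 mm high) but with a broad flat BLACK screw cap (30 mm wide) instead of a white nozzle, 80 mm tall in all. Loose; stays where it stands. Origin: centre of its underside; z up.
- lacquer_blue: blue lacquer bottle, the look-alike: same blue body (diameter 34 mm, 56 mm high) but with a broad flat BLACK screw cap (30 mm wide) instead of a white nozzle, 80 mm tall in all. Loose; stays where it stands. Origin: centre of its underside; z up.
- pad_red: red square liner, 56 x 56 x 4 mm, fixed on a compartment's floor in the pale wooden case. Origin: centre of its underside, 6 mm above the table (bottles stand on its top, 10 mm above the table). z up, y along the row of compartments, x across it towards the lid. The case is fixed: four compartments in one row, one per colour in any order, 64 mm apart.
- pad_yellow: yellow square liner, 56 x 56 x 4 mm, fixed on a compartment's floor in the pale wooden case. Origin: centre of its underside, 6 mm above the table (bottles stand on its top, 10 mm above the table). z up, y along the row of compartments, x across it towards the lid. Each compartment is 58 x 58 mm inside; case 70 x 262 mm outside.
- pad_green: green square liner, 56 x 56 x 4 mm, fixed on a compartment's floor in the pale wooden case. Origin: centre of its underside, 6 mm above the table (bottles stand on its top, 10 mm above the table). z up, y along the row of compartments, x across it towards the lid. Case walls are 6 mm thick, outer ones 30 mm high over the table, partitions 26 mm.
- pad_blue: blue square liner, 56 x 56 x 4 mm, fixed on a compartment's floor in the pale wooden case. Origin: centre of its underside, 6 mm above the table (bottles stand on its top, 10 mm above the table). z up, y along the row of compartments, x across it towards the lid. The case's lid lies folded flat on the table on the +x side, 70 mm wide, 14 mm high.

How it is judged:
At the end, for the whole second after the job is handed in: Each paint bottle stands upright (0.12 rad), released and at rest, on the liner of its colour: foot within 20 mm of the liner centre and under 8 mm above the liner underside. Both lacquer bottles are upright, at rest and within 25 mm of where they started (horizontal distance between paint_red and pad_red below 0.02 m and z of paint_red in the frame of pad_red between 0 and 0.008 m and angle between each of paint_red, paint_yellow, paint_green, paint_blue, lacquer_red, lacquer_blue's own z axis and vertical below 0.12 rad and linear speed of each of paint_red, paint_yellow, paint_green, paint_blue, lacquer_red, lacquer_blue below 0.02 m/s and angular speed of each of paint_red, paint_yellow, paint_green, paint_blue below 0.3 rad/s and horizontal distance between paint_yellow and pad_yellow below 0.02 m and z of paint_yellow in the frame of pad_yellow between 0 and 0.008 m and horizontal distance between paint_green and pad_green below 0.02 m and z of paint_green in the frame of pad_green between 0 and 0.008 m and horizontal distance between paint_blue and pad_blue below 0.02 m and z of paint_blue in the frame of pad_blue between 0 and 0.008 m and distance of each of lacquer_red, lacquer_blue from where it was at the start of the episode below 0.025 m); the robot touches nothing.
It fails at once if a bottle is knocked over (tilted more than 60 degrees) (angle between any of paint_red, paint_yellow, paint_green, paint_blue, lacquer_red, lacquer_blue's own z axis and vertical above 1.05 rad).
It fails at once if a lacquer bottle is moved more than 25 mm from where it stood, even for a while (distance of any of lacquer_red, lacquer_blue from where it was at the start of the episode above 0.025 m).
It also fails if it takes over 83 s, if anything falls off the work surface, if the arm or the gripper's body presses on something with over 40 N, if the wrist force passes 120 N, or if a joint passes its speed limit or range.

## Working session

There is one attempt and no reset: what is moved stays moved. The work goes in short steps, Python scripts to look and compute and a tool call to move; the robot and the scene stay as the last step left them, time stands still between calls to the robot, and variables do not carry over. Pictures are saved under pics/ and viewed, on a budget of 14 in all, crops included, one or two more only if the job needs it, and the job is handed in when it is done.

Besides the shell and the picture viewer there is one more tool, called after ">>>" as name(argument=value, ...), one argument or row to a line, values as JSON. servo_tool: Moves the arm, as the interface text tells. Its arguments: {"type":"object","properties":{"commands":{"type":"string"},"newtons":{"type":"number"}},"required":["commands"]}

```bash
mkdir -p pics; ls; python3 - <<'E'
from station import env, grab_frame, camera_model
import cv2
for n in ("top","scene"):
    cv2.imwrite(f"pics/{n}0.png",grab_frame(n)[:,:,::-1]); print(n,camera_model(n))
print(env.sense(),env.pinch_z)
E
```

```text
pics
top {'fx': 433.2086721681335, 'fy': 433.2086721681335, 'cx': 279.327015853582, 'cy': 200.1556189326466, 'k1': 0.016987562486907894, 'extrinsics': array([[ 0.0049172 ,  0.98390718, -0.17861264,  0.3767609 ],
       [-0.99994418,  0.00650829,  0.00832321,  0.00288296],
       [ 0.00935173,  0.17856175,  0.98388427,  1.06438974],
       [ 0.        ,  0.        ,  0.        ,  1.        ]])}
scene {'fx': 385.6937665039898, 'fy': 385.6937665039898, 'cx': 278.62766294538983, 'cy': 211.65582863914037, 'k1': -0.1021131243862357, 'extrinsics': array([[-0.4974166 , -0.67199686,  0.54863188,  0.99218424],
       [ 0.86742447, -0.37629941,  0.32553579,  0.26793281],
       [-0.01230917,  0.63782362,  0.77008409,  0.68179797],
       [ 0.        ,  0.        ,  0.        ,  1.        ]])}
{'time': 0.1, 'joint_pos': array([-1.39131583e+00,  5.27752275e-02,  1.40160983e+00, -3.21910539e-06,
        1.68860713e+00, -7.02821574e-02]), 'joint_velocities': array([-0.00096144, -0.00082945, -0.00436823, -0.00027572, -0.00087088,
        0.00063912]), 'joint_efforts': array([ 1.14184593e-03, -3.82581961e+01, -3.60984778e+01, -7.93079607e-05,
        4.78905058e-03,  4.46732383e-05]), 'eef_pos': array([ 0.12974916, -0.50843958,  0.23056264]), 'tool_rot': array([ 9.92212236e-01,  1.24556770e-01, -3.97837163e-05, -6.98634287e-04]), 'ft_force': array([-0.36558114,  1.05610748, -0.07702089]), 'torque': array([0.00680931, 0.02885931, 0.02906482]), 'opening': 0.08531005568888499} -0.0187
```

View pics/top0.png

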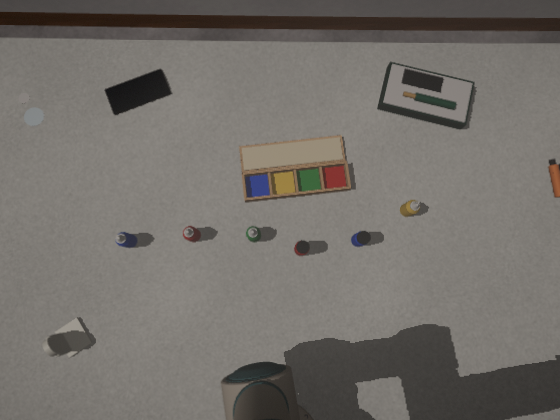

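View pics/scene0.png

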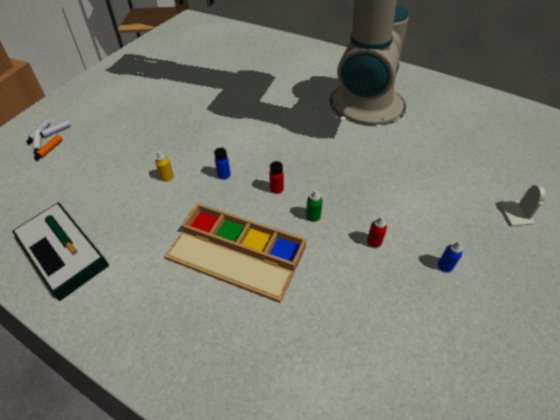

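The top view (image up = +x, left = +y) shows the case with liners blue (258,185), yellow (285,182), green (310,179) and red (336,177). Paint bottles are blue (122,239), red (190,233), green (253,233) and yellow (411,208). The black-capped lacquers are red (302,248) and blue (361,239). The scene view agrees on all of these.

```bash
cat > h.py <<'E'
from station import env, grab_frame, camera_model
import cv2, numpy as np
from scipy.spatial.transform import Rotation as R
def ray(n,uv):
    c=camera_model(n); d=np.array([(uv[0]-c["cx"])/c["fx"],(uv[1]-c["cy"])/c["fy"]]); u=d.copy()
    for _ in range(10): u=d/(1+c["k1"]*(u@u))
    E=c["extrinsics"]; v=E[:3,:3]@np.array([u[0],-u[1],-1]); return E[:3,3],v/np.linalg.norm(v)
def plane(n,uv,z):
    o,v=ray(n,uv); return o+v*(z-o[2])/v[2]
def tri(a,b):
    (o,v),(p,w)=ray("top",a),ray("scene",b)
    s,t=np.linalg.lstsq(np.c_[v,-w],p-o,rcond=None)[0]; A,B=o+s*v,p+t*w
    return (A+B)/2,np.linalg.norm(A-B)
HUE={"red":[(0,8),(172,180)],"yellow":[(18,32)],"green":[(45,85)],"blue":[(108,130)]}
def blobs(img,col,amin=25):
    h=cv2.cvtColor(img,cv2.COLOR_RGB2HSV); m=np.zeros(h.shape[:2],np.uint8)
    for a,b in HUE[col]: m|=cv2.inRange(h,(a,130,35),(b,255,255))
    k,l,s,c=cv2.connectedComponentsWithStats(m)
    return [(c[i].round(1),s[i]) for i in range(1,k) if s[i][4]>=amin]
E
python3 - <<'E'
from h import *
for n in ("top","scene"):
    img=grab_frame(n)
    for c in HUE:
        for p,s in blobs(img,c): print(n,c,p,s,plane(n,p,.01 if s[4]>300 else .035).round(3))
E
```

```text
top red [334.6 176.5] [324 166  22  22 414] [ 0.629 -0.144  0.01 ]
top yellow [283.9 182.2] [273 171  22  23 403] [ 0.614 -0.017  0.01 ]
top yellow [406.6 208.5] [400 201  16  13  98] [ 0.545 -0.313  0.035]
top blue [259.1 185.2] [250 175  19  21 326] [0.606 0.044 0.01 ]
scene red [276.6 182.3] [270 171  14  23 268] [ 0.457 -0.054  0.035]
scene red [204.  221.4] [190 211  28  22 362] [ 0.619 -0.147  0.01 ]
scene red [375.8 235.6] [367 223  20  24 311] [0.469 0.2   0.01 ]
scene yellow [164.6 169.4] [156 157  18  24 282] [ 0.551 -0.314  0.035]
scene yellow [229.9 231.5] [214 216  32  27 102] [ 0.628 -0.068  0.035]
scene yellow [256.3 239.7] [241 225  31  28 519] [ 0.604 -0.019  0.01 ]
scene yellow [202.1 237.9] [194 235  16   7  50] [ 0.67  -0.109  0.035]
scene yellow [ 70.2 246.9] [ 65 242  11  12  62] [ 0.829 -0.341  0.035]
scene yellow [270.3 262.1] [263 258  15   9  56] [0.651 0.044 0.035]
scene green [313.7 209.7] [307 199  15  22 268] [0.489 0.059 0.035]
scene green [ 57.2 229.6] [ 46 216  24  30 229] [ 0.813 -0.404  0.035]
scene green [229.7 230.1] [216 220  28  21 366] [ 0.611 -0.083  0.01 ]
scene blue [222.7 168. ] [216 157  14  22 237] [ 0.479 -0.192  0.035]
scene blue [284.3 248.8] [270 238  29  23 424] [0.595 0.045 0.01 ]
scene blue [448.5 259.9] [438 246  24  26 346] [0.454 0.357 0.01 ]
```

```bash
cat >> h.py <<'E'
def blobs2(img,col,amin=25,smin=75,vmin=20):
    h=cv2.cvtColor(img,cv2.COLOR_RGB2HSV); m=np.zeros(h.shape[:2],np.uint8)
    for a,b in HUE[col]: m|=cv2.inRange(h,(a,smin,vmin),(b,255,255))
    k,l,s,c=cv2.connectedComponentsWithStats(m)
    return [(c[i].round(1),s[i]) for i in range(1,k) if s[i][4]>=amin]
E
python3 - <<'E'
from h import *
img=grab_frame("top")
for c in HUE:
    for p,s in blobs2(img,c): print(c,p,s,plane("top",p,.01 if s[4]>290 else .04).round(3))
roi=img[150:270,90:430]
roi=np.clip(roi.astype(float)*1.8,0,255).astype(np.uint8)
a=cv2.resize(roi,None,fx=2.35,fy=2.35,interpolation=cv2.INTER_CUBIC)
s=grab_frame("scene")[140:285,140:480]
b=cv2.resize(s,None,fx=2.35,fy=2.35,interpolation=cv2.INTER_CUBIC)
cv2.imwrite("pics/crop.png",np.vstack([a,b])[:,:,::-1]); print(a.shape,b.shape)
E
```

```text
red [333.9 176.5] [322 165  25  24 476] [ 0.629 -0.142  0.01 ]
red [192.4 234.7] [183 226  17  16 121] [0.478 0.199 0.04 ]
red [298.  250.5] [294 242  13  13  45] [ 0.443 -0.05   0.04 ]
yellow [282.8 182.5] [271 171  25  24 498] [ 0.613 -0.014  0.01 ]
yellow [407.4 209. ] [400 200  20  16 168] [ 0.543 -0.313  0.04 ]
green [309.1 179.4] [298 169  23  22 402] [ 0.621 -0.08   0.01 ]
blue [257.2 185.2] [246 174  24  23 450] [0.606 0.049 0.01 ]
blue [125.1 240.7] [117 232  14  14  56] [0.463 0.356 0.04 ]
blue [355.4 240.5] [351 233  12  13  72] [ 0.467 -0.186  0.04 ]
(282, 799, 3) (341, 799, 3)
```

View pics/crop.png

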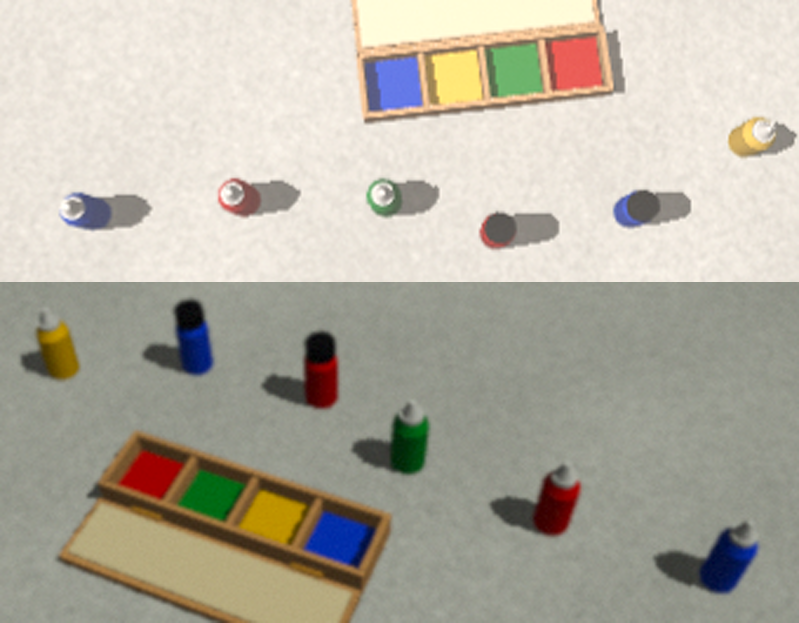

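The crop confirms who is who. The white nozzles sit at about (72,208), (233,193), (383,196) and (764,131), and the black caps at about (498,230) and (643,207). Next I cross-check the positions.

```bash
python3 - <<'E'
from h import *
noz={"blue":(72,208),"red":(233,193),"green":(383,196),"yellow":(764,131),"LR":(498,230),"LB":(643,207)}
sn={"blue":(742,533),"red":(565,474),"green":(410,409),"yellow":(45,322),"LR":(320,345),"LB":(190,313)}
body={"blue":(448.5,259.9),"red":(375.8,235.6),"green":(313.7,209.7),"yellow":(164.6,169.4),"LR":(276.6,182.3),"LB":(222.7,168)}
for k in noz:
    t=np.array(noz[k])/2.35+[90,150]; s=np.array(sn[k])/2.35+[140,140-282/2.35]
    P,e=tri(t,s); b=plane("scene",body[k],.030)
    b2=b-.0*b
    print(k,"tri",P.round(3),round(e,4),"nozzle@z",plane("top",t,.08 if k[0]=="L" else .078)[:2].round(3),"body@.03",b[:2].round(3), "r",np.hypot(*P[:2]).round(3))
# case from top pads
p={"red":(333.9,176.5),"green":(309.1,179.4),"yellow":(282.8,182.5),"blue":(257.2,185.2)}
P=np.array([plane("top",p[k],.01)[:2] for k in p]); c=P.mean(0); d=P[3]-P[0]; print(c,np.linalg.norm(d)/3,np.degrees(np.arctan2(d[1],d[0]))-90)
E
```

```text
blue tri [0.466 0.355 0.072] 0.002 nozzle@z [0.465 0.353] body@.03 [0.47  0.354] r 0.586
red tri [0.481 0.202 0.072] 0.0017 nozzle@z [0.48 0.2 ] body@.03 [0.485 0.202] r 0.521
green tri [0.479 0.054 0.074] 0.0015 nozzle@z [0.478 0.054] body@.03 [0.485 0.057] r 0.482
yellow tri [ 0.547 -0.324  0.068] 0.002 nozzle@z [ 0.545 -0.319] body@.03 [ 0.548 -0.319] r 0.636
LR tri [ 0.447 -0.059  0.074] 0.0022 nozzle@z [ 0.446 -0.057] body@.03 [ 0.453 -0.056] r 0.451
LB tri [ 0.469 -0.199  0.073] 0.0012 nozzle@z [ 0.469 -0.198] body@.03 [ 0.475 -0.195] r 0.51
[ 0.61727739 -0.04690129] 0.06428868365208878 7.020361483603168
```

>>> servo_tool(
  commands="2.2 -0.4 0.2 0 0 -4 1; 6.7 -1.2 0.5 0 0 -12 1; 11.7 -2 0.8 0 0 -21 1; 16.7 -2.9 1.2 0 0 -30 1; 21.7 -3.8 1.6 0 0 -39 1; 26.7 -4.6 2 0 0 -48 1; 31.7 -5.5 2.4 0 0 -57 1; 36.7 -6.4 2.8 0 0 -66 1; 41 -7.1 3.2 0 0 -75 1; 44 -7.6 4 0 0 -81 1; 45 -7.8 5 0 0 -82.7 1; 45 -7.8 6 0 0 -82.7 1; 45 -7.8 6 0 0 -82.7 1",
)

```text
time: 1.92
eef_pos: [0.5452, -0.3224, 0.17]
tool_rot: [0.663, 0.748, -0.0, -0.001]
ft_force: [-0.4, 0.6, 0.2]
opening: 0.0851
```

```bash
cat >> h.py <<'E'
B={"blue":(.467,.354),"red":(.481,.201),"green":(.480,.055),"yellow":(.547,-.321)}
C={"red":(.627,-.142),"green":(.619,-.079),"yellow":(.611,-.015),"blue":(.603,.048)}
def to(xy,z):
    s=env.sense(); r=R.from_quat(s["tool_rot"])
    d=r.inv().apply(np.r_[xy,z]-s["eef_pos"])*100
    M=R.from_euler("xyz",[0,0,7],degrees=True).as_matrix()@np.array([[0,1,0],[1,0,0],[0,0,-1.]])
    return "shift",d.round(2),"turn",np.degrees((r.inv()*R.from_matrix(M)).as_rotvec()).round(2)
def st():
    s=env.sense(); print(s["time"],s["eef_pos"].round(4),s["opening"].round(4),s["ft_force"].round(1))
E
python3 -c "
from h import *
st();print(to(B['yellow'],.024))
i=grab_frame('top')[150:300,330:530]
s=grab_frame('scene')[80:230,80:280]
cv2.imwrite('pics/y1.png',cv2.resize(np.hstack([np.clip(i*1.6,0,255).astype(np.uint8),s]),None,fx=2,fy=2)[:,:,::-1])"
```

```text
Traceback (most recent call last):
  File "h.py", line 33, in st
    s=env.sense(); print(s["time"],s["eef_pos"].round(4),s["opening"].round(4),s["ft_force"].round(1))
                                                         ^^^^^^^^^^^^^^^^^^
AttributeError: 'float' object has no attribute 'round'
```

```bash
sed -i 's/s\["opening"\].round(4)/round(s["opening"],4)/' h.py
python3 -c "
from h import *
st();print(to(B['yellow'],.024))
i=grab_frame('top')[150:300,330:530]
s=grab_frame('scene')[80:230,80:280]
cv2.imwrite('pics/y1.png',cv2.resize(np.hstack([np.clip(i*1.6,0,255).astype(np.uint8),s]),None,fx=2,fy=2)[:,:,::-1])"
```

```text
1.925 [ 0.5452 -0.3224  0.17  ] 0.0851 [-0.4  0.6  0.2]
('shift', array([ 0.1 ,  0.23, 14.6 ]), 'turn', array([-0.11, -0.07, -0.13]))
```

View pics/y1.png

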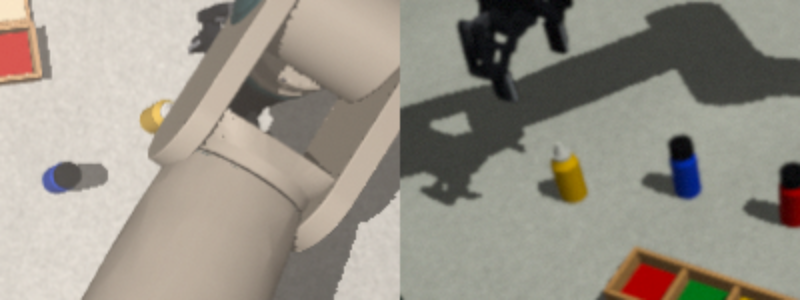

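The scene half shows the open jaws centred over the yellow bottle, in line with its lean in the image (jaw middle about (530,60), nozzle (560,150)). Descending and gripping.

>>> servo_tool(
  commands="0.1 0.2 2 0 0 0 1; 0.1 0.2 5 0 0 0 1; 0.1 0.2 8 0 0 0 1; 0.1 0.2 11 0 0 0 1; 0.1 0.2 13.5 0 0 0 1; 0.1 0.2 14.6 0 0 0 1; 0.1 0.2 14.6 0 0 0 0; 0.1 0.2 14.6 0 0 0 -1; 0.1 0.2 14.6 0 0 0 -1; 0.1 0.2 14.6 0 0 0 -1; 0.1 0.2 14.6 0 0 0 -1; 0.1 0.2 14.6 0 0 0 -1; 0.1 0.2 14.6 0 0 0 -1",
  newtons=35,
)

```text
time: 3.65
eef_pos: [0.5491, -0.3212, 0.0269]
tool_rot: [0.663, 0.749, 0.0, 0.001]
ft_force: [-0.1, 0.1, 5.7]
opening: 0.0328
```

```bash
python3 -c "
from h import *
st();print(to(C['yellow'],.15))"
```

```text
3.65 [ 0.5491 -0.3212  0.0269] 0.0328 [-0.1  0.1  5.7]
('shift', array([ 29.61,   9.9 , -12.35]), 'turn', array([0.11, 0.1 , 0.01]))
```

>>> servo_tool(
  commands="0 0 -1 0 0 0 -1; 0 0 -3 0 0 0 -1; 0 0 -6 0 0 0 -1; 1 0.3 -9 0 0 0 -1; 3 1 -11.5 0 0 0 -1; 6 2 -12.3 0 0 0 -1; 10 3.3 -12.3 0 0 0 -1; 14 4.7 -12.3 0 0 0 -1; 18 6 -12.3 0 0 0 -1; 22 7.4 -12.3 0 0 0 -1; 25.5 8.5 -12.3 0 0 0 -1; 28 9.4 -12.3 0 0 0 -1; 29.2 9.8 -12.3 0 0 0 -1; 29.6 9.9 -12.3 0 0 0 -1; 29.6 9.9 -12.3 0 0 0 -1",
)

```text
time: 5.52
eef_pos: [0.6105, -0.0155, 0.1485]
tool_rot: [0.663, 0.749, -0.0, 0.0]
ft_force: [0.5, -0.5, -0.6]
opening: 0.033
```

```bash
python3 -c "
from h import *
st();print(to(C['yellow'],.038))
i=grab_frame('top')[130:280,200:400]
s=grab_frame('scene')[130:280,150:350]
cv2.imwrite('pics/y2.png',cv2.resize(np.hstack([np.clip(i*1.6,0,255).astype(np.uint8),s]),None,fx=2,fy=2)[:,:,::-1])"
```

```text
5.525 [ 0.6105 -0.0155  0.1485] 0.033 [ 0.5 -0.5 -0.6]
('shift', array([ 0.04,  0.05, 11.05]), 'turn', array([ 0.01,  0.02, -0.02]))
```

View pics/y2.png

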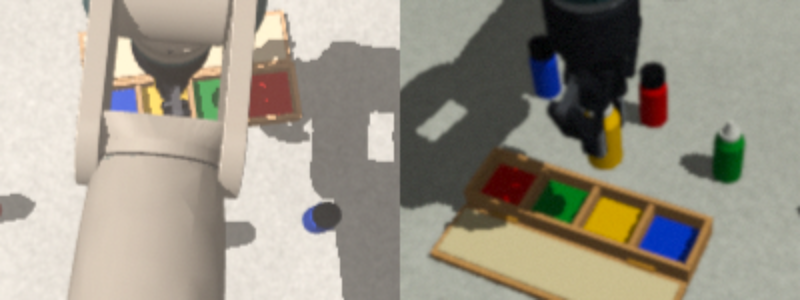

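The yellow bottle hangs upright in the jaws over the yellow compartment: yellow liner at (612,218) in the scene half, bottle foot at (605,165). Lowering it.

>>> servo_tool(
  commands="0 0 1.5 0 0 0 -1; 0 0 4 0 0 0 -1; 0 0 6.5 0 0 0 -1; 0 0 8.5 0 0 0 -1; 0 0 10 0 0 0 -1; 0 0 10.8 0 0 0 -1; 0 0 11.1 0 0 0 -1; 0 0 11.1 0 0 0 -1",
)

```text
time: 6.62
eef_pos: [0.6109, -0.0148, 0.0378]
tool_rot: [0.663, 0.749, 0.0, 0.0]
ft_force: [-0.3, -0.6, -0.4]
opening: 0.0329
```

>>> servo_tool(
  commands="0 0 0.1 0 0 0 -1; 0 0 0.2 0 0 0 -1; 0 0 0.2 0 0 0 -1",
)

```text
time: 7.0
eef_pos: [0.6111, -0.0148, 0.0368]
tool_rot: [0.663, 0.749, 0.0, 0.001]
ft_force: [-2.8, 1.2, 4.9]
opening: 0.033
```

Contact at 4.9 N, TCP z 0.037, as expected. Release and rise.

>>> servo_tool(
  commands="0 0 0 0 0 0 -0.1; 0 0 0 0 0 0 0; 0 0 0 0 0 0 0.3; 0 0 0 0 0 0 0.5; 0 0 0 0 0 0 0.5; 0 0 -1 0 0 0 0.5; 0 0 -3 0 0 0 0.6; 0 0 -6 0 0 0 0.8; 0 0 -9 0 0 0 1; 0 0 -11.5 0 0 0 1; 0 0 -12 0 0 0 1",
)

```text
time: 8.38
eef_pos: [0.6117, -0.0149, 0.1591]
tool_rot: [0.663, 0.749, 0.002, 0.002]
ft_force: [0.9, -0.8, -0.8]
opening: 0.0856
```

```bash
python3 -c "
from h import *
st();print(to(B['green'],.15))
s=grab_frame('scene')[130:280,150:350]
cv2.imwrite('pics/y3.png',cv2.resize(s,None,fx=2,fy=2)[:,:,::-1])"
```

```text
8.375 [ 0.6117 -0.0149  0.1591] 0.0856 [ 0.9 -0.8 -0.8]
('shift', array([  8.55, -12.23,   0.83]), 'turn', array([0.33, 0.07, 0.02]))
```

View pics/y3.png

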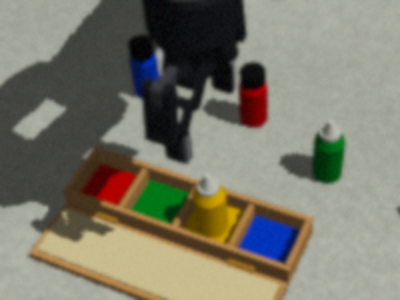

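Yellow stands upright in its compartment at (210,208), and the lacquers are untouched. Next is green.

>>> servo_tool(
  commands="0.8 -1.1 0.2 0 0 0 1; 2.4 -3.4 0.5 0 0 0 1; 4.6 -6.6 0.8 0 0 0 1; 6.5 -9.3 0.8 0 0 0 1; 8 -11.4 0.8 0 0 0 1; 8.5 -12.2 1.2 0 0 0 1; 8.5 -12.2 3 0 0 0 1; 8.5 -12.2 6 0 0 0 1; 8.5 -12.2 9 0 0 0 1; 8.5 -12.2 11.5 0 0 0 1; 8.5 -12.2 13 0 0 0 1; 8.5 -12.2 13.5 0 0 0 1; 8.5 -12.2 13.5 0 0 0 0; 8.5 -12.2 13.5 0 0 0 -1; 8.5 -12.2 13.5 0 0 0 -1; 8.5 -12.2 13.5 0 0 0 -1; 8.5 -12.2 13.5 0 0 0 -1; 8.5 -12.2 13.5 0 0 0 -1; 8.5 -12.2 13.5 0 0 0 -1",
)

```text
time: 10.8
eef_pos: [0.4797, 0.0547, 0.0212]
tool_rot: [0.663, 0.749, 0.001, 0.001]
ft_force: [-1.2, 0.4, 6.9]
opening: 0.0331
```

```bash
python3 -c "
from h import *
st();print(to(C['green'],.15))"
```

```text
10.8 [0.4797 0.0547 0.0212] 0.0331 [-1.2  0.4  6.9]
('shift', array([-14.98,  12.21, -12.85]), 'turn', array([0.1 , 0.01, 0.01]))
```

Gripped 5 mm lower than yellow. I will regrip higher so the fingertips clear the case walls.

>>> servo_tool(
  commands="0 0 0 0 0 0 0; 0 0 0 0 0 0 0.4; 0 0 -0.3 0 0 0 0.4; 0 0 -0.6 0 0 0 0.4; 0 0 -0.6 0 0 0 -0.2; 0 0 -0.6 0 0 0 -1; 0 0 -0.6 0 0 0 -1; 0 0 -0.6 0 0 0 -1; 0 0 -0.6 0 0 0 -1; 0 0 -0.6 0 0 0 -1",
)

```text
time: 12.05
eef_pos: [0.4793, 0.0547, 0.0265]
tool_rot: [0.663, 0.749, 0.0, 0.0]
ft_force: [-1.0, 0.9, 6.1]
opening: 0.0331
```

```bash
python3 -c "
from h import *
st();print(to(C['green'],.15))"
```

```text
12.05 [0.4793 0.0547 0.0265] 0.0331 [-1.   0.9  6.1]
('shift', array([-14.98,  12.24, -12.34]), 'turn', array([0.02, 0.01, 0.02]))
```

>>> servo_tool(
  commands="0 0 -1 0 0 0 -1; 0 0 -3 0 0 0 -1; 0 0 -6 0 0 0 -1; 0 0 -9 0 0 0 -1; -0.8 0.6 -11.5 0 0 0 -1; -2.5 2 -12.3 0 0 0 -1; -5 4.1 -12.3 0 0 0 -1; -8 6.5 -12.3 0 0 0 -1; -11 9 -12.3 0 0 0 -1; -13.4 11 -12.3 0 0 0 -1; -14.7 12 -12.3 0 0 0 -1; -15 12.2 -12 0 0 0 -1; -15 12.2 -10.5 0 0 0 -1; -15 12.2 -8 0 0 0 -1; -15 12.2 -5.5 0 0 0 -1; -15 12.2 -3.5 0 0 0 -1; -15 12.2 -2 0 0 0 -1; -15 12.2 -1.4 0 0 0 -1; -15 12.2 -1.1 0 0 0 -1; -15 12.2 -1.1 0 0 0 -1",
)

```text
time: 14.55
eef_pos: [0.6188, -0.0794, 0.0378]
tool_rot: [0.663, 0.749, 0.0, 0.0]
ft_force: [-0.7, -0.5, -0.7]
opening: 0.0327
```

>>> servo_tool(
  commands="0 0 0.1 0 0 0 -1; 0 0 0.1 0 0 0 -1",
)

```text
time: 14.8
eef_pos: [0.6187, -0.0794, 0.0366]
tool_rot: [0.663, 0.749, 0.0, 0.0]
ft_force: [-0.6, -0.2, -0.4]
opening: 0.0333
```

>>> servo_tool(
  commands="0 0 0.1 0 0 0 -1; 0 0 0.1 0 0 0 -0.1; 0 0 0.1 0 0 0 0; 0 0 0.1 0 0 0 0.3; 0 0 0.1 0 0 0 0.5; 0 0 0.1 0 0 0 0.5; 0 0 -1 0 0 0 0.5; 0 0 -3 0 0 0 0.6; 0 0 -6 0 0 0 0.8; 0 0 -9 0 0 0 1; 0 0 -11.3 0 0 0 1; 0 0 -11.4 0 0 0 1; 0 0 -11.4 0 0 0 1",
)

```text
time: 16.42
eef_pos: [0.6182, -0.0792, 0.15]
tool_rot: [0.663, 0.749, -0.0, -0.0]
ft_force: [0.6, -0.2, -0.5]
opening: 0.0855
```

```bash
python3 -c "
from h import *
st();print(to(B['red'],.025))
s=grab_frame('scene')[130:300,150:480]
cv2.imwrite('pics/g3.png',cv2.resize(s,None,fx=2,fy=2)[:,:,::-1])"
```

```text
16.425 [ 0.6182 -0.0792  0.15  ] 0.0855 [ 0.6 -0.2 -0.5]
('shift', array([ 29.49, -10.19,  12.5 ]), 'turn', array([-0.03, -0.  ,  0.01]))
```

View pics/g3.png

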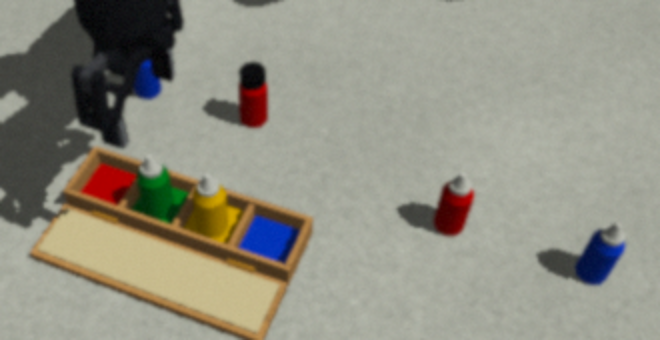

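Green (155,195) and yellow (210,212) stand upright in their compartments, and red (455,207) and blue (600,255) are still waiting. Next is red.

>>> servo_tool(
  commands="1 -0.4 0 0 0 0 1; 3.5 -1.2 0 0 0 0 1; 8 -2.8 0 0 0 0 1; 13 -4.5 0 0 0 0 1; 18 -6.2 0 0 0 0 1; 23 -8 0 0 0 0 1; 27 -9.3 0 0 0 0 1; 29 -10 0 0 0 0 1; 29.5 -10.2 0.5 0 0 0 1; 29.5 -10.2 2 0 0 0 1; 29.5 -10.2 4.5 0 0 0 1; 29.5 -10.2 7.5 0 0 0 1; 29.5 -10.2 10 0 0 0 1; 29.5 -10.2 11.7 0 0 0 1; 29.5 -10.2 12.3 0 0 0 1; 29.5 -10.2 12.3 0 0 0 1",
)

```text
time: 18.48
eef_pos: [0.4814, 0.2008, 0.0273]
tool_rot: [0.663, 0.749, -0.0, 0.0]
ft_force: [0.3, -0.5, 0.4]
opening: 0.0855
```

>>> servo_tool(
  commands="0 0 0 0 0 0 0; 0 0 0 0 0 0 -1; 0 0 0 0 0 0 -1; 0 0 0 0 0 0 -1; 0 0 0 0 0 0 -1; 0 0 0 0 0 0 -1; 0 0 0 0 0 0 -1",
)

```text
time: 19.35
eef_pos: [0.4816, 0.2012, 0.0279]
tool_rot: [0.663, 0.749, 0.0, 0.0]
ft_force: [-0.6, -0.2, 4.7]
opening: 0.0331
```

```bash
python3 -c "
from h import *
st();print(to(C['red'],.15))"
```

```text
19.35 [0.4816 0.2012 0.0279] 0.0331 [-0.6 -0.2  4.7]
('shift', array([-35.84,  10.25, -12.2 ]), 'turn', array([ 0.06, -0.01,  0.02]))
```

>>> servo_tool(
  commands="0 0 -1 0 0 0 -1; 0 0 -3 0 0 0 -1; 0 0 -6 0 0 0 -1; 0 0 -9 0 0 0 -1; -0.7 0.2 -12 0 0 0 -1; -2.5 0.7 -13.2 0 0 0 -1; -5.5 1.6 -13.2 0 0 0 -1; -9.5 2.7 -13.2 0 0 0 -1; -14 4 -13.2 0 0 0 -1; -18.5 5.3 -13.2 0 0 0 -1; -23 6.6 -13.2 0 0 0 -1; -27.5 7.9 -13.2 0 0 0 -1; -31.5 9 -13.2 0 0 0 -1; -34.2 9.8 -13.2 0 0 0 -1; -35.5 10.2 -13.2 0 0 0 -1; -35.8 10.3 -13.2 0 0 0 -1; -35.8 10.3 -13.2 0 0 0 -1",
)

```text
time: 21.48
eef_pos: [0.627, -0.1411, 0.1591]
tool_rot: [0.662, 0.749, -0.0, -0.0]
ft_force: [-0.0, 0.1, -0.9]
opening: 0.0331
```

>>> servo_tool(
  commands="0 0 1 0 0 0 -1; 0 0 3.5 0 0 0 -1; 0 0 6 0 0 0 -1; 0 0 8.5 0 0 0 -1; 0 0 10.5 0 0 0 -1; 0 0 11.7 0 0 0 -1; 0 0 12.1 0 0 0 -1; 0 0 12.1 0 0 0 -1",
)

```text
time: 22.48
eef_pos: [0.6276, -0.1418, 0.039]
tool_rot: [0.663, 0.749, 0.0, 0.001]
ft_force: [0.6, 0.1, 0.1]
opening: 0.033
```

>>> servo_tool(
  commands="0 0 0.1 0 0 0 -1; 0 0 0.1 0 0 0 -1",
)

```text
time: 22.72
eef_pos: [0.6276, -0.1419, 0.038]
tool_rot: [0.663, 0.749, 0.0, 0.001]
ft_force: [0.9, 0.3, 1.2]
opening: 0.033
```

Contact, 1.2 N. Release and rise.

>>> servo_tool(
  commands="0 0 0.1 0 0 0 -1; 0 0 0.1 0 0 0 -0.1; 0 0 0.1 0 0 0 0; 0 0 0.1 0 0 0 0.3; 0 0 0.1 0 0 0 0.5; 0 0 0.1 0 0 0 0.5; 0 0 -1 0 0 0 0.5; 0 0 -3 0 0 0 0.6; 0 0 -6 0 0 0 0.8; 0 0 -9 0 0 0 1; 0 0 -11.3 0 0 0 1; 0 0 -12 0 0 0 1; 0 0 -12 0 0 0 1",
)

```text
time: 24.35
eef_pos: [0.6273, -0.1417, 0.158]
tool_rot: [0.663, 0.749, 0.0, 0.001]
ft_force: [-0.3, 0.3, -0.6]
opening: 0.0855
```

```bash
python3 -c "
from h import *
st();print(to(B['blue'],.027))
s=grab_frame('scene')[130:300,150:480]
cv2.imwrite('pics/r3.png',cv2.resize(s,None,fx=2,fy=2)[:,:,::-1])"
```

```text
24.35 [ 0.6273 -0.1417  0.158 ] 0.0855 [-0.3  0.3 -0.6]
('shift', array([51.17, -9.87, 13.06]), 'turn', array([0.06, 0.03, 0.01]))
```

View pics/r3.png

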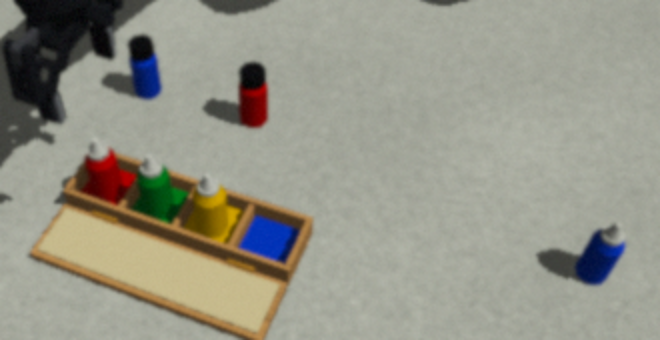

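Red (102,178), green and yellow all stand upright. Last is blue at (600,255).

>>> servo_tool(
  commands="1 -0.2 0 0 0 0 1; 4 -0.8 0 0 0 0 1; 9 -1.7 0 0 0 0 1; 14.5 -2.8 0 0 0 0 1; 20 -3.9 0 0 0 0 1; 25.5 -4.9 0 0 0 0 1; 31 -6 0 0 0 0 1; 36.5 -7 0 0 0 0 1; 42 -8.1 0 0 0 0 1; 46.5 -9 0 0 0 0 1; 49.5 -9.6 0 0 0 0 1; 51 -9.9 0 0 0 0 1; 51.2 -9.9 0 0 0 0 1; 51.2 -9.9 0 0 0 0 1",
)

```text
time: 26.15
eef_pos: [0.4667, 0.3535, 0.157]
tool_rot: [0.663, 0.749, -0.0, 0.0]
ft_force: [0.3, 0.0, -0.5]
opening: 0.0855
```

>>> servo_tool(
  commands="0 0 1 0 0 0 1; 0 0 3.5 0 0 0 1; 0 0 6.5 0 0 0 1; 0 0 9.5 0 0 0 1; 0 0 11.8 0 0 0 1; 0 0 13 0 0 0 1; 0 0 13 0 0 0 1; 0 0 13 0 0 0 0; 0 0 13 0 0 0 -1; 0 0 13 0 0 0 -1; 0 0 13 0 0 0 -1; 0 0 13 0 0 0 -1; 0 0 13 0 0 0 -1; 0 0 13 0 0 0 -1",
)

```text
time: 27.9
eef_pos: [0.4668, 0.3547, 0.0281]
tool_rot: [0.663, 0.749, 0.001, 0.0]
ft_force: [-0.3, -0.2, 5.9]
opening: 0.0329
```

```bash
python3 -c "
from h import *
st();print(to(C['blue'],.16))"
```

```text
27.9 [0.4668 0.3547 0.0281] 0.0329 [-0.3 -0.2  5.9]
('shift', array([-32.1 ,   9.79, -13.19]), 'turn', array([ 0.07, -0.03,  0.02]))
```

>>> servo_tool(
  commands="0 0 -1 0 0 0 -1; 0 0 -3 0 0 0 -1; 0 0 -6 0 0 0 -1; 0 0 -9 0 0 0 -1; -0.7 0.2 -12 0 0 0 -1; -2.5 0.8 -13.2 0 0 0 -1; -5.5 1.7 -13.2 0 0 0 -1; -9.5 2.9 -13.2 0 0 0 -1; -14 4.3 -13.2 0 0 0 -1; -18.5 5.6 -13.2 0 0 0 -1; -23 7 -13.2 0 0 0 -1; -27 8.2 -13.2 0 0 0 -1; -30 9.1 -13.2 0 0 0 -1; -31.7 9.7 -13.2 0 0 0 -1; -32.1 9.8 -13.2 0 0 0 -1; -32.1 9.8 -13.2 0 0 0 -1",
)

```text
time: 29.9
eef_pos: [0.6026, 0.0483, 0.1591]
tool_rot: [0.662, 0.749, -0.0, -0.0]
ft_force: [-0.0, -0.2, -0.8]
opening: 0.0333
```

>>> servo_tool(
  commands="0 0 1 0 0 0 -1; 0 0 3.5 0 0 0 -1; 0 0 6 0 0 0 -1; 0 0 8.5 0 0 0 -1; 0 0 10.5 0 0 0 -1; 0 0 11.7 0 0 0 -1; 0 0 12.1 0 0 0 -1; 0 0 12.1 0 0 0 -1",
)

```text
time: 30.9
eef_pos: [0.6034, 0.0478, 0.039]
tool_rot: [0.662, 0.749, 0.0, 0.001]
ft_force: [0.3, 0.6, -0.9]
opening: 0.0331
```

>>> servo_tool(
  commands="0 0 0.1 0 0 0 -1; 0 0 0.1 0 0 0 -1",
)

```text
time: 31.15
eef_pos: [0.6035, 0.0477, 0.0382]
tool_rot: [0.663, 0.749, 0.001, 0.001]
ft_force: [0.7, 0.7, 1.9]
opening: 0.033
```

>>> servo_tool(
  commands="0 0 0.1 0 0 0 -0.1; 0 0 0.1 0 0 0 0; 0 0 0.1 0 0 0 0.3; 0 0 0.1 0 0 0 0.5; 0 0 0.1 0 0 0 0.5; 0 0 -1 0 0 0 0.5; 0 0 -3 0 0 0 0.6; 0 0 -6 0 0 0 0.8; 0 0 -9 0 0 0 1; 0 0 -12 0 0 0 1; 1 -0.5 -13 0 0 0 1; 5 -2 -13 0 0 0 1; 10 -4 -13 0 0 0 1; 15 -6 -13 0 0 0 1; 20 -8 -13 0 0 0 1; 25 -10 -13 0 0 0 1; 30 -12 -13 0 0 0 1; 33 -13 -13 0 0 0 1; 34 -13.5 -13 0 0 0 1; 34 -13.5 -13 0 0 0 1",
)

```text
time: 33.65
eef_pos: [0.4269, 0.3687, 0.1671]
tool_rot: [0.662, 0.749, -0.0, 0.0]
ft_force: [0.1, -0.4, 1.2]
opening: 0.0857
```

```bash
python3 -c "
from h import *
st()
t=grab_frame('top');s=grab_frame('scene')
np.savez('fin.npz',t=t,s=s)
a=cv2.resize(np.clip(t[120:270,220:400]*1.7,0,255).astype(np.uint8),None,fx=4,fy=4)[:300*2,:720]
b=cv2.resize(s[130:280,150:330],None,fx=4,fy=4)
cv2.imwrite('pics/f.png',cv2.resize(np.hstack([a,b]),None,fx=.55,fy=.55)[:,:,::-1])
for c in HUE: print(c,[(p,q[4],plane('top',p,.04)[:2].round(3)) for p,q in blobs2(t,c)])"
```

```text
33.65 [0.4269 0.3687 0.1671] 0.0857 [ 0.1 -0.4  1.2]
red [(array([333.2, 177.6]), np.int32(415), array([ 0.619, -0.136])), (array([298. , 250.2]), np.int32(49), array([ 0.443, -0.05 ]))]
yellow [(array([282.6, 183.6]), np.int32(427), array([ 0.604, -0.014]))]
green [(array([307.3, 181.8]), np.int32(217), array([ 0.608, -0.073]))]
blue [(array([256.6, 186.9]), np.int32(317), array([0.595, 0.049])), (array([355.4, 240.5]), np.int32(72), array([ 0.467, -0.186]))]
```

View pics/f.png

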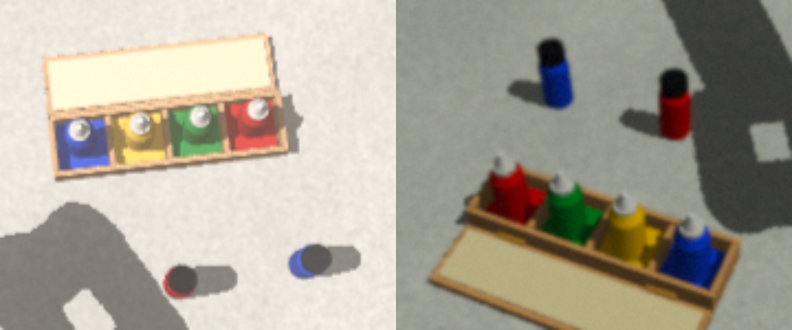

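All four bottles stand in their own compartments, with nozzles in the top half at (79,129), (140,124), (200,117) and (258,109), and the lacquers stand as before. Now a numeric check against the liners.

```bash
python3 -c "
from h import *
T={'blue':(79,129),'yellow':(140,124),'green':(200,117),'red':(258,109)}
S={'blue':(690,226),'yellow':(625,202),'green':(563,181),'red':(503,160)}
for k in T:
    t=np.array(T[k])/2.2+[220,120]; s=(np.array(S[k])-[396,0])/2.2+[150,130]
    p=plane('top',t,.088)[:2]; P,e=tri(t,s)
    print(k,p.round(3),'off mm',((p-C[k])*1000).round(1),'tri',P.round(3),round(e,4))
print(np.abs(env.sense()['joint_velocities']).max())"
```

```text
blue [0.604 0.049] off mm [1.2 1. ] tri [0.606 0.049 0.082] 0.0003
yellow [ 0.61  -0.015] off mm [-1.  -0.1] tri [ 0.611 -0.015  0.082] 0.0003
green [ 0.618 -0.078] off mm [-1.   0.7] tri [ 0.619 -0.078  0.083] 0.0012
red [ 0.627 -0.14 ] off mm [0.2 2.4] tri [ 0.628 -0.14   0.086] 0.0002
0.010871322784876531
```

```bash
python3 -c "
from station import env
print(env.finish_job())"
```

```text
the job is handed in; nothing more can be done
None
```

All four paint bottles now stand upright in the compartments lined in their own colours. I handed the job in at about 34 s of the 83 s allowed; the hand-in reports no verdict.

- **Placement:** the final top-view check put each nozzle within about 2.5 mm of the liner centre I had estimated, against a 20 mm limit. The nozzles measured 10 to 14 mm higher than they did on the table, which fits standing on the 10 mm liner tops. The liner centres themselves are good to a few millimetres.
- **Lacquer bottles:** both were still upright. Their colour blobs in the top view moved less than 0.5 px from the start.
- **Gripper:** it was open and about 0.3 m from the case, with the wrist force at its no-contact level. The highest contact force at the end of any move was about 7 N.
- **Mended on the way:** I first gripped the green bottle about 5 mm too low, so I regripped it higher to keep the fingertips clear of the case walls.

No check failed or disagreed. I viewed 9 pictures.

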